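Vent a filter holder and back off its locking collar

TASK

Get the filter holder ready for opening, using just a fingertip: nothing is to be lifted or carried. First press the steel vent plunger in the middle of the holder fully down for a moment, before the collar is turned; then push the ribbed rim of the locking collar round anticlockwise (seen from above), until the index bar on its top reaches the fixed pointer for the second time, and leave it there, lined up. Do not run well past the pointer that second time, and leave the things standing round the holder where they are.

Things in the scene. Friction and masses are not known exactly. Their poses are not given: they have to be found in the camera images.
- holder: Low round filter holder, screwed to the table. Origin: centre of its underside, on the vertical axis of collar and plunger. Flange 144 mm in diameter, 10 mm thick; a steel arrow (top at 15 mm) lies on it in the holder's -x direction, a hose barb (12 mm high, out to 97 mm from the axis) in +x; four screw heads on it reach up to 14 mm.
- pointer (a point): The fixed arrow pointer on the flange, 63 mm from the axis; its top, 15 mm above the table.
- collar (a joint): Angle (rad) of the black locking collar about the holder's vertical axis: 0 = tight, index bar in line with the pointer; grows anticlockwise seen from above and keeps counting (6.28 = first return to the pointer, 12.57 = second; stop at 18.85). Starts between 2.0 and 5.0. Friction of 0.12 N m (about 2.5 N at the rim) holds it where it is left; it does not rise.
- index (a point): Middle of the steel index bar (19 x 8 mm) on the collar, 38.5 mm from the axis, 55 mm above the table; it turns with the collar. Collar: 92 mm diameter drum, its rim 24 to 52 mm above the table, with 8 upright round ribs 45 degrees apart, 10 mm wide, sticking out 6 mm (104 mm over the ribs), one of them under the index. A fingertip in a flute, moved on a circle round the axis, takes it along.
- vent (a joint): Travel (m) of the spring-loaded steel vent plunger, 24 mm diameter, on the holder's axis: 0 = up, 0.005 = fully down, about 6 N; it springs back up.
- vent_top (a point): Centre of the plunger's top, 68 mm above the table when up; neck below it, 52 mm in diameter, reaches 58 mm.
- petri: Bystander: round dish, 64 mm diameter, 16 mm high; origin at the centre of its underside.
- vial_1: Bystander: upright capped vial, 23 mm diameter, 54 mm high; origin at the centre of its underside.
- vial_2: Bystander: a second upright capped vial, 23 mm diameter, 54 mm high; origin at the centre of its underside.
- cap: Bystander: loose blue screw cap, 23 mm diameter, 12 mm high; origin at the centre of its underside.
- case: Bystander: blue case, 74 x 66 x 30 mm; origin at the centre of its underside.
Things that resemble listed ones, but are neither listed nor needed, are in the scene too. What is meant by the holder is not brown or red, and is the larger of those in its own colour.

How it is judged:
By the outcome, as a careful person would: the job done as asked, in the order asked, and still so for the second after the job is handed in, with the robot touching nothing.
It also fails if it takes over 72 s, if anything falls off the work surface, if the arm or the gripper's body presses on something with over 40 N, if the wrist force passes 120 N, or if a joint passes its speed limit or range.

ROBOT

A 6-joint arm with a two-finger parallel gripper is mounted at the origin on the work surface; the furniture and walls round the work are solid. World frame = base frame: x ahead of the robot, y to its left, z up, the work surface at z = 0. Lengths are in mm, angles in rad, forces in N, time in s.
With the tool pointing down it reaches from about 275 to 750 mm from the base axis. Payload 10.2 kg.
Tool frame: the origin (TCP) lies at the very end of the fingers, on their centre line; the grasp point (between the pads) lies 19 mm behind it; z points along the fingers, y is the direction in which the jaws open and shut (so a half turn about z gives the same grasp; the last joint's range is limited). The gripper opens to 85 mm and grips with 20 to 120 N. Pads are 22 mm wide; open, the fingers measure 114 mm over their backs; the gripper's body (76 mm by 85 mm) begins 54 mm behind the grasp point. The pads swing forward as they close: fully open they stand 13 mm farther back than shut.
Start: joints at [-1.394, 0.313, 1.498, -0, 1.331, -0.223], TCP at [204.336, -483.609, 231.294] pointing down, gripper open.
Joint ranges: [-2.94, 2.94], [-0.97, 2.17], [0.19, 2.56], [-1.23, 4.37], [0.02, 3.11], [-2.88, 2.88]. Speed limits (rad/s): [2.39, 2.39, 3.01, 3.14, 3.14, 3.14].

INTERFACE

Orientations are given as a unit quaternion [w, x, y, z].
In Python, from rig import sensors, imaging, ctrl gives the robot as it stands.
- The arm moves only by the shell command python3 -m creep 'ROWS' [FORCE]. ROWS is JSON, a list of rows, each an object with "grip": the finger opening in mm, from 0 to 85.4; "linear": the shift along the tool's x, y, z in mm, a list of three; "rot": the turn, a rotation vector about the tool's x, y, z in rad, a list of three. A call has 1 to 12 rows; each row shifts and turns the commanded pose from where the row before left it, along the tool's axes as they then stand; what a row does not reach is not made up. A row lasts 1/12 s, in which the tool goes at most 41.7 mm and 7.16 degrees, less where a joint would pass 70% of its speed; a pose out of reach is approached as far as the arm can. A call with a gripper value outside its range is refused whole. The fingers move at their own pace and stop on an object; FORCE is the grip in N (left out, the last holds). Time passes only in rows, so rows that do not move let the fingers close. It gives the time, the measured TCP pose, the force and the opening at its end, in the units of the state.
- sensors.sense(): the state, without advancing time (a new reading comes with each control period).
- imaging.capture(name): name is "scene" or "top"; returns (picture, depth): 384x512x3 uint8, red, green, blue; 384x512 float32, mm along the optical axis (not along the pixel's ray), 0 where there is no reading.
- imaging.camera_params(name): a dict with "intrinsics" (3x3 intrinsics, pixels), "R" (3x3) and "t" (3): a world point X has camera coordinates R X + t. Camera axes: x right, y down, z forward; pixel columns grow to the right and rows downward; lengths in mm; the calibration is good to about 2 mm. A picture is of the moment at which its call begins. camera_params takes no time and is no camera call.
- ctrl.finish_job(): hands the job in, once; it reports no verdict.
The state is a dict: "time_s": time; "joints": joint angles; "dq": joint speeds; "tau": joint torques, N m; "eef_pos": TCP position; "ee_rot": TCP orientation; "force": force on the tool from outside, world axes, zero at the start; "wrist_torque": the same for the moment, N m; "grip_width": opening from 0.0 (shut) to 1.0 (fully open).
Only numpy, scipy, OpenCV 4.12 (cv2) and the standard library are available. Lean on these libraries where they do the work, as an engineer would, in place of code of your own. Each camera call takes 0.05 s, during which the arm holds its last target.

## Working session

There is one attempt and no reset: what is moved stays moved. The work goes in short steps, Python scripts to look and compute and a shell command to move; the robot and the scene stay as the last step left them, time stands still between calls to the robot, and variables do not carry over. Pictures are saved under pics/ and viewed, and the job is handed in when it is done.

```bash
ls; mkdir -p pics
python3 - <<'E'
from rig import sensors, imaging, ctrl
import cv2, numpy as np
print(sensors.sense())
for n in ("scene","top"):
    p,d=imaging.capture(n)
    cv2.imwrite(f"pics/{n}0.png",p[:,:,::-1]); np.save(f"pics/{n}0.npy",d)
    c=imaging.camera_params(n); print(n,c, -np.array(c["R"]).T@np.array(c["t"]))
E
```

```text
pics
{'time_s': 0.0, 'joints': array([-1.39440916e+00,  3.13490613e-01,  1.49842923e+00,  1.48001315e-05,
        1.33104183e+00, -2.23396811e-01]), 'dq': array([-0.00082165, -0.00093958,  0.00075071, -0.00087323,  0.0002947 ,
       -0.00141465]), 'tau': array([ 6.92815320e-04, -4.12262821e+01, -2.59744620e+01, -1.42637005e-04,
        4.15939852e-03, -4.81698095e-06]), 'eef_pos': array([ 204.28674424, -483.33884466,  230.71726624]), 'ee_rot': array([-6.84150290e-04,  9.80088151e-01,  1.98561698e-01,  2.32729708e-05]), 'force': array([ 0.29535194, -1.14829036, -1.08951261]), 'wrist_torque': array([ 0.03689575, -0.0474899 ,  0.02099536]), 'grip_width': 0.9965391914618427}
scene {'intrinsics': array([[362.69987249,   0.        , 254.76566401],
       [  0.        , 362.69987249, 187.81866376],
       [  0.        ,   0.        ,   1.        ]]), 'R': array([[-5.54945579e-01, -8.31886509e-01, -4.89580229e-04],
       [-5.27074924e-01,  3.52063133e-01, -7.73462071e-01],
       [ 6.43605026e-01, -4.28971312e-01, -6.33842397e-01]]), 't': array([259.23212557, 319.9557475 , 699.26189879])} [-137.54809906  402.97037918  690.82238842]
top {'intrinsics': array([[347.26574503,   0.        , 254.80442799],
       [  0.        , 347.26574503, 192.31283283],
       [  0.        ,   0.        ,   1.        ]]), 'R': array([[ 0.03036806, -0.99947306,  0.01146264],
       [-0.99803914, -0.03094846, -0.05440654],
       [ 0.05473262, -0.00978795, -0.99845307]]), 't': array([ -23.90433393,  477.05499122, 1080.4938165 ])} [ 417.70722148    1.44819701 1105.05128802]
```

View pics/scene0.png

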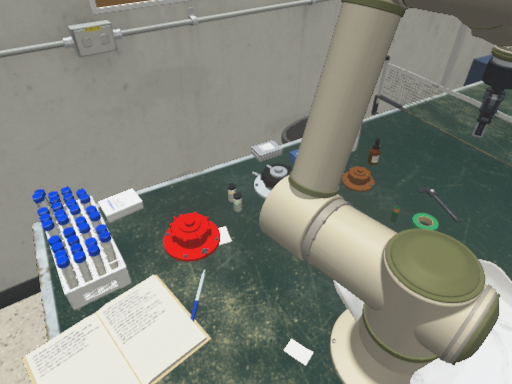

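View pics/top0.png

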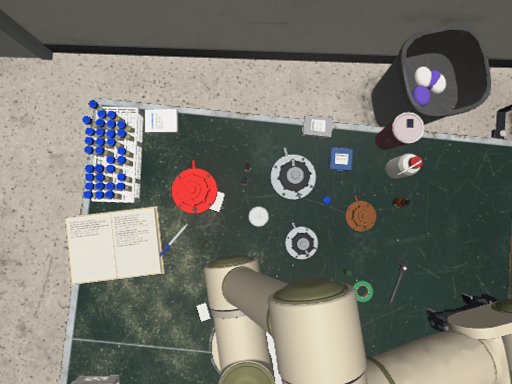

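The scene view shows the red holder at about (191,236), the brown one at (358,178), and a light one partly hidden by the arm at (272,180). In the top view, these could be mistaken for the target: red (195,190), brown (361,215), small grey (302,242) and large grey (293,177). I choose the large grey one at (293,177) and will check it in a close crop.

Run:
```python
import cv2
p=cv2.imread("pics/top0.png")
c=p[130:270,225:365]; cv2.imwrite("pics/crop0.png",cv2.resize(c,None,fx=4.2,fy=4.2,interpolation=cv2.INTER_CUBIC))
```

```text
(no output)
```

View pics/crop0.png

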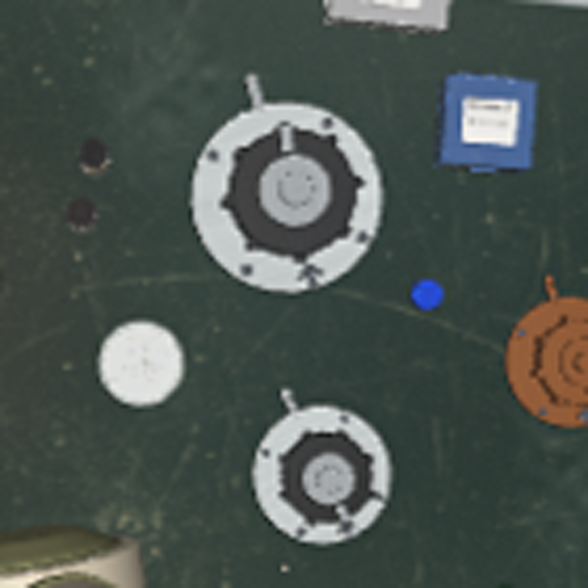

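The crop shows the large grey holder. The flange centre is near crop (287,198), the pointer arrow at (311,275), the barb at (254,88) and the index bar at (287,137). The smaller grey one is at (325,475), so the choice holds. Next I measure it.

```bash
cat > h.py <<'E'
import numpy as np, cv2
from rig import imaging
def ray(n,u,v,z):
    c=imaging.camera_params(n); R=np.array(c["R"]);t=np.array(c["t"]);K=np.array(c["intrinsics"])
    o=-R.T@t; d=R.T@np.linalg.inv(K)@np.array([u,v,1.]); return o+d*(z-o[2])/d[2]
def proj(n,X):
    c=imaging.camera_params(n); q=np.array(c["intrinsics"])@(np.array(c["R"])@np.asarray(X,float)+np.array(c["t"])); return q[:2]/q[2]
E
python3 - <<'E'
from h import *
p=cv2.imread("pics/top0.png"); d=np.load("pics/top0.npy")
hsv=cv2.cvtColor(p,cv2.COLOR_BGR2HSV)
# flange: bright, low saturation
m=((hsv[...,1]<50)&(hsv[...,2]>120)).astype(np.uint8)*255
w=np.zeros_like(m); cv2.circle(w,(293,177),30,255,-1); m&=w
cs,_=cv2.findContours(m,cv2.RETR_EXTERNAL,cv2.CHAIN_APPROX_NONE)
c=max(cs,key=cv2.contourArea); P=np.array([ray("top",*q,10)[:2] for q in c[:,0,:].astype(float)])
# robust circle fit at z=10
q=P.copy()
for _ in range(6):
    A=np.c_[2*q,np.ones(len(q))]; s=np.linalg.lstsq(A,(q**2).sum(1),rcond=None)[0]; r=np.sqrt(s[2]+s[0]**2+s[1]**2)
    e=np.hypot(*(P-s[:2]).T)-r; q=P[abs(e)<2.5]
print("flange",s[:2],r,len(q),len(P)); C=s[:2]
# neck top
m2=((hsv[...,2]>100)).astype(np.uint8)*255; w=np.zeros_like(m); cv2.circle(w,(295,175),12,255,-1)
cs,_=cv2.findContours(m2&w,cv2.RETR_EXTERNAL,cv2.CHAIN_APPROX_NONE); c=max(cs,key=cv2.contourArea);(u,v),rr=cv2.minEnclosingCircle(c);print("neck",u,v,rr,ray("top",u,v,58))
for n,u,v,z in [("index",287/4.2+225,137/4.2+130,55),("arrow",311/4.2+225,275/4.2+130,15),("barb",252/4.2+225,77/4.2+130,8),("small",325/4.2+225,475/4.2+130,10)]:
    X=ray("top",u,v,z); e=X[:2]-C; print(n,X,np.hypot(*e),np.degrees(np.arctan2(e[1],e[0])))
for n,u,v,z in [("petri",141,363,16),("vial1",94,154,54),("vial2",80,213,54),("cap",428,295,12),("case",489,122,30)]:
    X=ray("top",u/4.2+225-.5,v/4.2+130-.5,z); e=X[:2]-C;print(n,X,np.hypot(*e),np.degrees(np.arctan2(e[1],e[0])))
K=imaging.camera_params("top");print("depth at table",d[200,330],"flange",d[193,277],"plunger",d[174,295])
E
```

```text
flange [ 531.98431613 -128.47244399] 70.56560624236783 123 139
neck 294.8006896972656 174.68881225585938 8.6290283203125 [ 532.35708322 -128.41701975   58.        ]
index [ 569.46205309 -123.4248928    55.        ] 37.816114832077226 7.67051497513733
arrow [ 471.81175227 -148.70980036   15.        ] 63.48454957328069 -161.41107597235296
barb [ 621.23232372 -101.30006497    8.        ] 93.29279200212822 16.933354360333166
small [ 322.83647378 -163.37498311   10.        ] 212.0401075160645 -170.52579953516098
petri [403.73806437 -21.69626993  16.        ] 166.87795671909572 140.2196714356918
vial1 [554.2204956   17.66589345  54.        ] 147.82036851348437 81.34832544292955
vial2 [511.03219365  26.42297744  54.        ] 156.30605559927295 97.70342907965724
cap [ 461.17031121 -235.87574565   12.        ] 128.6471628123663 -123.39798323026356
case [ 590.64231058 -274.99439493   30.        ] 157.82725499821382 -68.18200224993731
depth at table 1108.619 flange 1106.0172 plunger 1045.8932
```

Run:
```python
import cv2
p=cv2.imread("pics/top0.png")
c=p[148:208,263:323]; cv2.imwrite("pics/crop1.png",cv2.resize(c,None,fx=10,fy=10,interpolation=cv2.INTER_CUBIC))
```

```text
(no output)
```

View pics/crop1.png

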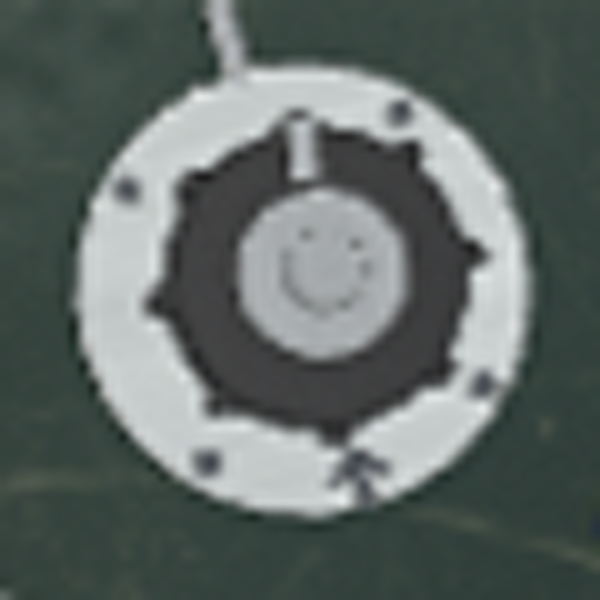

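Measured: the axis is at about (532,-128) with flange radius 70.6 (72 given), index radius 37.8 (38.5 given) and pointer radius 63.5 (63 given), so the sizes agree. The index is at about 7.7°, the pointer at about -162° and the barb opposite at 17°. That puts the collar at about 170° (2.97 rad), leaving about 550° to turn. I move above the plunger with the fingers shut.

```bash
python3 -m creep '[{"grip":0,"linear":[36.6,-16.6,0],"rot":[0,0,0]},{"grip":0,"linear":[36.6,-16.6,0],"rot":[0,0,0]},{"grip":0,"linear":[36.6,-16.6,0],"rot":[0,0,0]},{"grip":0,"linear":[36.6,-16.6,0],"rot":[0,0,0]},{"grip":0,"linear":[36.6,-16.6,0],"rot":[0,0,0]},{"grip":0,"linear":[36.6,-16.6,0],"rot":[0,0,0]},{"grip":0,"linear":[36.6,-16.6,0],"rot":[0,0,0]},{"grip":0,"linear":[36.6,-16.6,0],"rot":[0,0,0]},{"grip":0,"linear":[36.6,-16.6,0],"rot":[0,0,0]},{"grip":0,"linear":[36.6,-16.6,0],"rot":[0,0,0]},{"grip":0,"linear":[36.6,-16.6,0],"rot":[0,0,0]},{"grip":0,"linear":[36.6,-16.6,0],"rot":[0,0,0]}]'
cat >> h.py <<'E'
from scipy.spatial.transform import Rotation as Ro
def Rt(s):
    w,x,y,z=s["ee_rot"]; return Ro.from_quat([x,y,z,w]).as_matrix()
def rep(C=None):
    from rig import sensors
    s=sensors.sense(); R=Rt(s); print("t",round(s["time_s"],2),"p",s["eef_pos"].round(1),"yaw",np.degrees(np.arctan2(R[1,0],R[0,0])).round(1),"j6",np.degrees(s["joints"][5]).round(1),"F",s["force"].round(1),"g",round(s["grip_width"],3), "zax",R[:,2].round(3))
    return s
def need(tgt):
    s=rep(); print("tool delta",(Rt(s).T@(np.array(tgt)-s["eef_pos"])).round(1)); return s
def save(n,name,box=None,k=1):
    p,d=imaging.capture(n); q=p[:,:,::-1]; cv2.imwrite(f"pics/{name}_raw.png",q); np.save(f"pics/{name}.npy",d)
    if box: q=q[box[1]:box[3],box[0]:box[2]]
    cv2.imwrite(f"pics/{name}.png",cv2.resize(np.ascontiguousarray(q),None,fx=k,fy=k,interpolation=cv2.INTER_CUBIC))
E
python3 -c "
from h import *
need([532,-128.4,90])
save('top','t1',(230,110,370,250),4)
save('scene','s1',(150,60,400,240),3)"
```

```text
time_s: 1.1
eef_pos: [532.3, -127.3, 231.1]
ee_rot: [-0.0, 0.98, 0.199, -0.0]
force: [-0.4, -1.9, 1.3]
grip_width: -0.002
t 1.1 p [ 532.3 -127.3  231.1] yaw 22.9 j6 41.4 F [-0.4 -1.9  1.3] g -0.002 zax [-0.  0. -1.]
tool delta [ -0.7   1.  141.1]
```

View pictures.

View pics/t1.png

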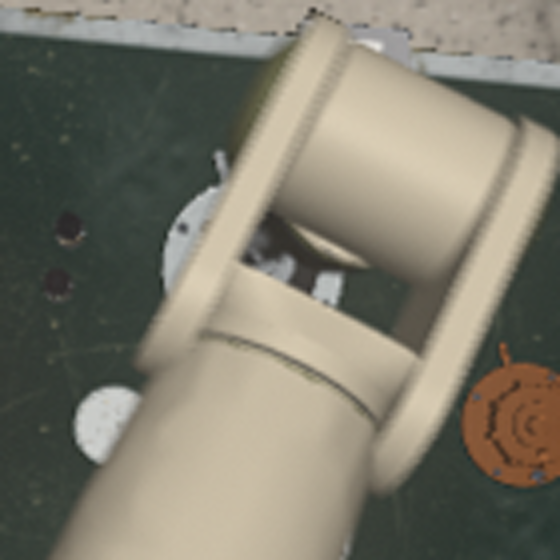

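View pics/s1.png

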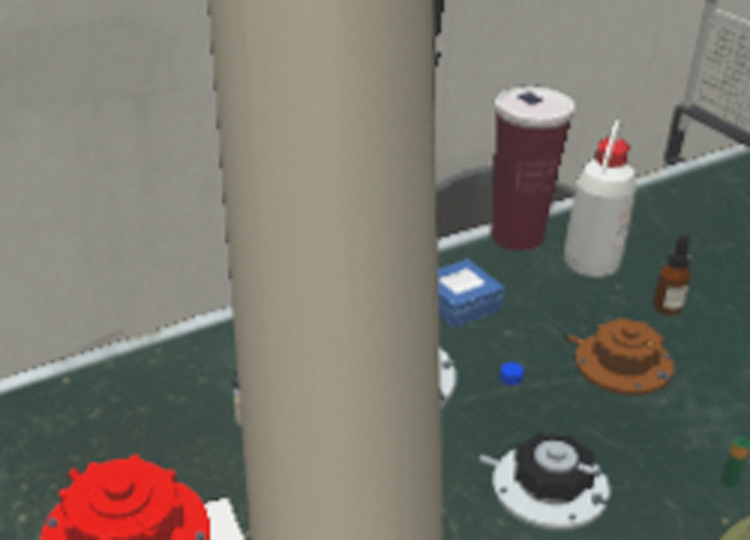

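The arm hides the holder in both views (wrist at about (290,250) in the top crop), so I go down by measured pose and force.

```bash
python3 -m creep '[{"grip":0,"linear":[-0.7,1,35],"rot":[0,0,0]},{"grip":0,"linear":[0,0,35],"rot":[0,0,0]},{"grip":0,"linear":[0,0,35],"rot":[0,0,0]},{"grip":0,"linear":[0,0,35],"rot":[0,0,0]},{"grip":0,"linear":[0,0,15],"rot":[0,0,0]},{"grip":0,"linear":[0,0,5],"rot":[0,0,0]},{"grip":0,"linear":[0,0,0],"rot":[0,0,0]}]'; python3 -c "
from h import *
need([532,-128.4,63])"
```

```text
time_s: 1.78
eef_pos: [530.5, -130.5, 70.4]
ee_rot: [-0.001, 0.98, 0.198, -0.001]
force: [0.6, -0.2, 0.7]
grip_width: 0.002
t 1.78 p [ 530.5 -130.5   70.4] yaw 22.9 j6 41.0 F [ 0.6 -0.2  0.7] g 0.002 zax [-0.002  0.001 -1.   ]
tool delta [ 2.3 -1.4  7.4]
```

```bash
python3 -m creep '[{"grip":0,"linear":[2,-1.2,1.5],"rot":[0,0,0]},{"grip":0,"linear":[0,0,0],"rot":[0,0,0]}]'; python3 -c "
from h import *
need([532,-128.4,63])"; python3 -m creep '[{"grip":0,"linear":[0,0,2],"rot":[0,0,0]},{"grip":0,"linear":[0,0,0],"rot":[0,0,0]}]';  python3 -m creep '[{"grip":0,"linear":[0,0,2],"rot":[0,0,0]},{"grip":0,"linear":[0,0,0],"rot":[0,0,0]}]'
```

```text
time_s: 1.95
eef_pos: [533.3, -128.7, 71.1]
ee_rot: [0.001, 0.98, 0.199, 0.001]
force: [-0.2, -0.1, 0.3]
grip_width: -0.002
t 1.95 p [ 533.3 -128.7   71.1] yaw 22.9 j6 41.3 F [-0.2 -0.1  0.3] g -0.002 zax [ 0.002 -0.001 -1.   ]
tool delta [-1.1 -0.8  8.1]
time_s: 2.12
eef_pos: [532.7, -128.6, 68.4]
ee_rot: [0.0, 0.98, 0.199, 0.0]
force: [0.5, 0.1, -0.2]
grip_width: 0.001
time_s: 2.28
eef_pos: [532.8, -128.6, 66.1]
ee_rot: [0.0, 0.98, 0.199, 0.0]
force: [0.1, -1.1, 3.1]
grip_width: 0.001
```

```bash
python3 -m creep '[{"grip":0,"linear":[0,0,2],"rot":[0,0,0]},{"grip":0,"linear":[0,0,0],"rot":[0,0,0]}]'; python3 -m creep '[{"grip":0,"linear":[0,0,1],"rot":[0,0,0]},{"grip":0,"linear":[0,0,0],"rot":[0,0,0]}]';  python3 -m creep '[{"grip":0,"linear":[0,0,0.7],"rot":[0,0,0]},{"grip":0,"linear":[0,0,0],"rot":[0,0,0]}]'
```

```text
time_s: 2.45
eef_pos: [532.8, -128.6, 64.0]
ee_rot: [0.0, 0.98, 0.199, 0.0]
force: [-0.4, 0.5, 4.4]
grip_width: -0.003
time_s: 2.62
eef_pos: [532.8, -128.6, 63.2]
ee_rot: [0.0, 0.98, 0.199, 0.0]
force: [0.2, -0.4, 5.8]
grip_width: -0.006
time_s: 2.78
eef_pos: [532.9, -128.7, 63.0]
ee_rot: [0.0, 0.98, 0.199, 0.0]
force: [-2.4, 0.3, 9.1]
grip_width: -0.002
```

```bash
python3 -m creep '[{"grip":0,"linear":[0,0,0.7],"rot":[0,0,0]},{"grip":0,"linear":[0,0,0],"rot":[0,0,0]},{"grip":0,"linear":[0,0,0],"rot":[0,0,0]},{"grip":0,"linear":[0,0,0],"rot":[0,0,0]}]'; python3 -m creep '[{"grip":0,"linear":[0,0,-10],"rot":[0,0,0]},{"grip":0,"linear":[0,0,-17],"rot":[0,0,0]},{"grip":0,"linear":[0,0,0],"rot":[0,0,0]}]'
python3 - <<'E'
from h import *
s=need([532.5,-128.5,90])
E
```

```text
time_s: 3.12
eef_pos: [533.0, -128.7, 62.8]
ee_rot: [0.001, 0.98, 0.199, 0.001]
force: [-2.9, 1.8, 15.1]
grip_width: -0.004
time_s: 3.37
eef_pos: [533.5, -128.9, 90.8]
ee_rot: [0.001, 0.98, 0.199, 0.002]
force: [-0.6, -0.0, 1.0]
grip_width: -0.0
t 3.37 p [ 533.5 -128.9   90.8] yaw 22.9 j6 41.3 F [-0.6 -0.   1. ] g -0.0 zax [ 0.003 -0.002 -1.   ]
tool delta [-0.8 -0.8  0.8]
```

The plunger stopped at z 62.8–63.0 while the force rose from 6 N to 15 N, so it was fully down. Contact began at about 68, as stated. Next I turn the tool above the holder, and then go outside the flute at -150°.

```bash
python3 -m creep '[{"grip":0,"linear":[0,0,-10],"rot":[0,0,0.106]},{"grip":0,"linear":[0,0,0],"rot":[0,0,0.106]},{"grip":0,"linear":[0,0,0],"rot":[0,0,0.106]},{"grip":0,"linear":[0,0,0],"rot":[0,0,0.106]},{"grip":0,"linear":[0,0,0],"rot":[0,0,0.106]},{"grip":0,"linear":[0,0,0],"rot":[0,0,0.106]},{"grip":0,"linear":[0,0,0],"rot":[0,0,0.106]},{"grip":0,"linear":[0,0,0],"rot":[0,0,0.106]},{"grip":0,"linear":[0,0,0],"rot":[0,0,0.106]},{"grip":0,"linear":[0,0,0],"rot":[0,0,0.106]},{"grip":0,"linear":[0,0,0],"rot":[0,0,0.106]},{"grip":0,"linear":[0,0,0],"rot":[0,0,0.106]}]'
python3 - <<'E'
from h import *
s=need([460.5,-160.6,28])
E
```

```text
time_s: 4.37
eef_pos: [532.1, -128.4, 97.6]
ee_rot: [0.0, 0.905, -0.425, -0.001]
force: [-0.2, -1.1, -0.4]
grip_width: -0.001
t 4.37 p [ 532.1 -128.4   97.6] yaw -50.3 j6 114.4 F [-0.2 -1.1 -0.4] g -0.001 zax [-0.001  0.    -1.   ]
tool delta [-20.9  75.7  69.7]
```

```bash
python3 -m creep '[{"grip":0,"linear":[-7,25,0],"rot":[0,0,0]},{"grip":0,"linear":[-7,25,0],"rot":[0,0,0]},{"grip":0,"linear":[-7,25.7,0],"rot":[0,0,0]},{"grip":0,"linear":[0,0,30],"rot":[0,0,0]},{"grip":0,"linear":[0,0,25],"rot":[0,0,0]},{"grip":0,"linear":[0,0,14],"rot":[0,0,0]},{"grip":0,"linear":[0,0,0],"rot":[0,0,0]}]'
python3 - <<'E'
from h import *
s=rep(); print("axis in tool",(Rt(s).T@(np.array([532.3,-128.5,28])-s["eef_pos"])).round(1)) 
save('scene','s2',(150,60,400,240),3)
save('top','t2',(230,110,370,250),4)
E
```

```text
time_s: 4.95
eef_pos: [459.1, -160.1, 26.4]
ee_rot: [-0.0, 0.906, -0.423, -0.003]
force: [-0.9, 1.1, -0.9]
grip_width: -0.005
t 4.95 p [ 459.1 -160.1   26.4] yaw -50.0 j6 106.9 F [-0.9  1.1 -0.9] g -0.005 zax [-0.005  0.003 -1.   ]
axis in tool [ 22.8 -76.4  -1.9]
```

View pics/s2.png

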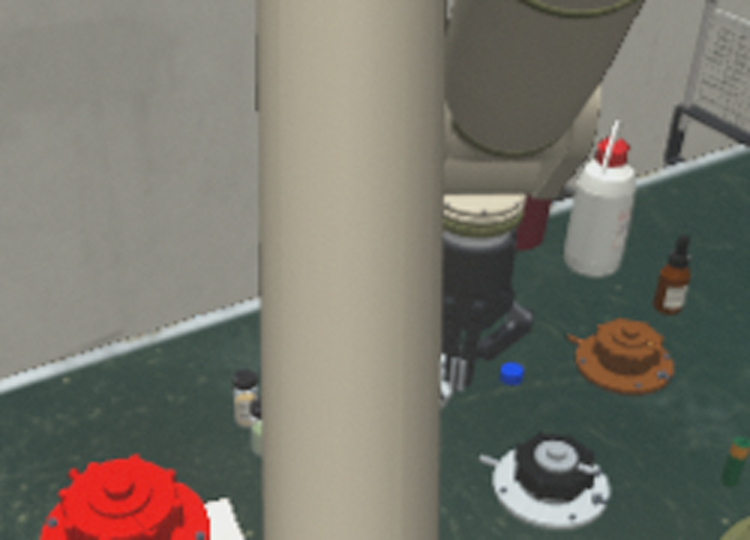

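View pics/t2.png

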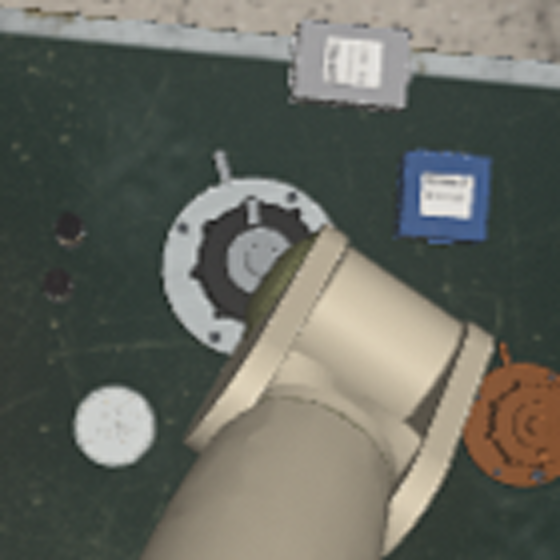

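The arm upright hides the holder in the scene view, but the fingers show at (455,375) with the outer knuckle at (520,320). In the top view the index is still at crop (252,210), so the collar has not moved. I use the saved depth to check finger size and knuckle height in the tool frame.

Run:
```python
from h import *
from rig import sensors
s=sensors.sense(); d=np.load("pics/s2.npy"); p=cv2.imread("pics/s2_raw.png")
c=imaging.camera_params("scene");R=np.array(c["R"]);t=np.array(c["t"]);K=np.array(c["intrinsics"])
u0,v0,u1,v1=296,140,330,196
vv,uu=np.mgrid[v0:v1,u0:u1]; z=d[v0:v1,u0:u1]
X=np.stack([(uu-K[0,2])/K[0,0]*z,(vv-K[1,2])/K[1,1]*z,z],-1).reshape(-1,3)
W=(X-t)@R; T=(W-s["eef_pos"])@Rt(s)
m=(W[:,2]>20)&(z.ravel()>0)&(np.hypot(T[:,0],T[:,1])<90)&(T[:,2]>-110)
T=T[m]; h=-T[:,2]
for a in range(-5,110,8):
    q=T[(h>=a)&(h<a+8)]
    if len(q): print(a,len(q),"x",q[:,0].min().round(),q[:,0].max().round(),"y",q[:,1].min().round(),q[:,1].max().round())
```

```text
-5 4 x -14.0 -3.0 y -5.0 5.0
3 18 x -15.0 -6.0 y -12.0 11.0
11 18 x -14.0 2.0 y -15.0 12.0
19 24 x -15.0 -2.0 y -13.0 12.0
27 24 x -16.0 -6.0 y -14.0 12.0
35 27 x -17.0 10.0 y -17.0 17.0
43 42 x -16.0 11.0 y -18.0 31.0
51 56 x -16.0 8.0 y -18.0 36.0
59 32 x -22.0 8.0 y -17.0 45.0
67 47 x -21.0 6.0 y -18.0 50.0
75 56 x -21.0 -6.0 y -18.0 57.0
83 73 x -22.0 10.0 y -19.0 60.0
91 78 x -24.0 9.0 y -19.0 58.0
99 82 x -24.0 5.0 y -21.0 48.0
107 25 x -25.0 -9.0 y -22.0 40.0
```

Finger section is about ±11 in x by ±12.5 in y, and the knuckles clear the plunger. Now I go in radially, gently at the end.

```bash
python3 -m creep '[{"grip":0,"linear":[0,0,-3],"rot":[0,0,0]},{"grip":0,"linear":[1,-5,0],"rot":[0,0,0]},{"grip":0,"linear":[1,-5,0],"rot":[0,0,0]},{"grip":0,"linear":[0.6,-3,0],"rot":[0,0,0]},{"grip":0,"linear":[0,0,0],"rot":[0,0,0]}]'; python3 -m creep '[{"grip":0,"linear":[0.2,-1.5,0],"rot":[0,0,0]},{"grip":0,"linear":[0.2,-1.5,0],"rot":[0,0,0]},{"grip":0,"linear":[0,0,0],"rot":[0,0,0]}]'
python3 - <<'E'
from h import *
s=rep(); a=(Rt(s).T@(np.array([532.3,-128.5,28])-s["eef_pos"])); print("axis in tool",a.round(1), "rk",np.hypot(11-a[0],-12.5-a[1]))
E
```

```text
time_s: 5.47
eef_pos: [473.4, -154.4, 32.8]
ee_rot: [0.0, 0.907, -0.422, 0.0]
force: [0.3, -0.5, -0.1]
grip_width: -0.0
time_s: 5.72
eef_pos: [475.3, -153.0, 32.4]
ee_rot: [-0.0, 0.906, -0.422, 0.0]
force: [-0.2, -0.2, -0.4]
grip_width: 0.0
t 5.72 p [ 475.3 -153.    32.4] yaw -50.0 j6 108.7 F [-0.2 -0.2 -0.4] g 0.0 zax [ 0.  0. -1.]
axis in tool [ 17.9 -59.4   4.4] rk 47.37362170286839
```

```bash
python3 -m creep '[{"grip":0,"linear":[0.1,-1,1.5],"rot":[0,0,0]},{"grip":0,"linear":[0,0,0],"rot":[0,0,0]}]'; python3 -m creep '[{"grip":0,"linear":[0.1,-1,0],"rot":[0,0,0]},{"grip":0,"linear":[0,0,0],"rot":[0,0,0]}]'
python3 - <<'E'
from h import *
s=rep(); a=(Rt(s).T@(np.array([532.3,-128.5,28])-s["eef_pos"])); print("axis in tool",a.round(1), "rk",np.hypot(11-a[0],-12.5-a[1]))
E
```

```text
time_s: 5.88
eef_pos: [476.0, -152.5, 30.6]
ee_rot: [-0.0, 0.906, -0.422, -0.0]
force: [-0.1, 0.3, -0.1]
grip_width: -0.004
time_s: 6.05
eef_pos: [476.4, -152.1, 30.7]
ee_rot: [0.0, 0.906, -0.422, -0.001]
force: [-3.5, -2.8, -0.1]
grip_width: 0.001
t 6.05 p [ 476.4 -152.1   30.7] yaw -50.0 j6 108.9 F [-3.5 -2.8 -0.1] g 0.001 zax [-0.001 -0.    -1.   ]
axis in tool [ 18.  -58.    2.6] rk 46.012665510472985
```

The drum is felt at corner radius 46.0, the stated drum radius, so the calibration is good. I back off 1 mm and push round, with the same tool-frame row each time: 0.09 rad, axis at (18,-59) in the tool frame.

```bash
cat > c.py <<'E'
from h import *
s=rep(); a=(Rt(s).T@(np.array([532.3,-128.5,28])-s["eef_pos"])); print("axis in tool",a.round(1), "rk",np.hypot(11-a[0],-12.5-a[1]).round(1))
E
python3 -m creep '[{"grip":0,"linear":[0,1,0],"rot":[0,0,0]},{"grip":0,"linear":[5.38,1.38,0],"rot":[0,0,-0.09]},{"grip":0,"linear":[5.38,1.38,0],"rot":[0,0,-0.09]},{"grip":0,"linear":[5.38,1.38,0],"rot":[0,0,-0.09]},{"grip":0,"linear":[5.38,1.38,0],"rot":[0,0,-0.09]},{"grip":0,"linear":[5.38,1.38,0],"rot":[0,0,-0.09]}]'; python3 c.py
```

```text
time_s: 6.55
eef_pos: [492.2, -174.8, 30.9]
ee_rot: [-0.0, 0.978, -0.207, -0.0]
force: [-2.6, 3.0, 0.9]
grip_width: -0.0
t 6.55 p [ 492.2 -174.8   30.9] yaw -24.0 j6 81.5 F [-2.6  3.   0.9] g -0.0 zax [-0.     0.001 -1.   ]
axis in tool [ 17.9 -58.6   2.9] rk 46.6
```

```bash
python3 -m creep '[{"grip":0,"linear":[5.38,1.4,0],"rot":[0,0,-0.09]},{"grip":0,"linear":[5.38,1.4,0],"rot":[0,0,-0.09]},{"grip":0,"linear":[5.38,1.4,0],"rot":[0,0,-0.09]},{"grip":0,"linear":[5.38,1.4,0],"rot":[0,0,-0.09]},{"grip":0,"linear":[5.38,1.4,0],"rot":[0,0,-0.09]},{"grip":0,"linear":[5.38,1.4,0],"rot":[0,0,-0.09]},{"grip":0,"linear":[5.38,1.4,0],"rot":[0,0,-0.09]},{"grip":0,"linear":[5.38,1.4,0],"rot":[0,0,-0.09]},{"grip":0,"linear":[5.38,1.4,0],"rot":[0,0,-0.09]},{"grip":0,"linear":[5.38,1.4,0],"rot":[0,0,-0.09]},{"grip":0,"linear":[5.38,1.4,0],"rot":[0,0,-0.09]},{"grip":0,"linear":[5.38,1.4,0],"rot":[0,0,-0.09]}]'; python3 c.py
```

```text
time_s: 7.55
eef_pos: [554.5, -186.2, 30.7]
ee_rot: [-0.001, 0.946, 0.325, -0.0]
force: [-3.0, -0.6, 0.7]
grip_width: 0.002
t 7.55 p [ 554.5 -186.2   30.7] yaw 37.9 j6 22.0 F [-3.  -0.6  0.7] g 0.002 zax [-0.001  0.001 -1.   ]
axis in tool [ 18.  -59.2   2.7] rk 47.2
```

Tracking is good: force about 3 N, corner radius 47.2.

```bash
python3 -m creep '[{"grip":0,"linear":[5.38,1.36,0],"rot":[0,0,-0.09]},{"grip":0,"linear":[5.38,1.36,0],"rot":[0,0,-0.09]},{"grip":0,"linear":[5.38,1.36,0],"rot":[0,0,-0.09]},{"grip":0,"linear":[5.38,1.36,0],"rot":[0,0,-0.09]},{"grip":0,"linear":[5.38,1.36,0],"rot":[0,0,-0.09]},{"grip":0,"linear":[5.38,1.36,0],"rot":[0,0,-0.09]},{"grip":0,"linear":[5.38,1.36,0],"rot":[0,0,-0.09]},{"grip":0,"linear":[5.38,1.36,0],"rot":[0,0,-0.09]},{"grip":0,"linear":[5.38,1.36,0],"rot":[0,0,-0.09]},{"grip":0,"linear":[5.38,1.36,0],"rot":[0,0,-0.09]},{"grip":0,"linear":[5.38,1.36,0],"rot":[0,0,-0.09]},{"grip":0,"linear":[5.38,1.36,0],"rot":[0,0,-0.09]}]'; python3 c.py
```

```text
time_s: 8.55
eef_pos: [594.6, -136.9, 30.9]
ee_rot: [0.001, 0.644, 0.765, 0.0]
force: [2.5, -3.8, -3.5]
grip_width: -0.001
t 8.55 p [ 594.6 -136.9   30.9] yaw 99.8 j6 -33.8 F [ 2.5 -3.8 -3.5] g -0.001 zax [ 0.002 -0.001 -1.   ]
axis in tool [ 18.9 -60.    2.8] rk 48.1
```

```bash
python3 -m creep '[{"grip":0,"linear":[5.4,1.34,0],"rot":[0,0,-0.09]},{"grip":0,"linear":[5.4,1.34,0],"rot":[0,0,-0.09]},{"grip":0,"linear":[5.4,1.34,0],"rot":[0,0,-0.09]},{"grip":0,"linear":[5.4,1.34,0],"rot":[0,0,-0.09]},{"grip":0,"linear":[5.4,1.34,0],"rot":[0,0,-0.09]},{"grip":0,"linear":[5.4,1.34,0],"rot":[0,0,-0.09]},{"grip":0,"linear":[5.4,1.34,0],"rot":[0,0,-0.09]},{"grip":0,"linear":[5.4,1.34,0],"rot":[0,0,-0.09]},{"grip":0,"linear":[5.4,1.34,0],"rot":[0,0,-0.09]},{"grip":0,"linear":[5.4,1.34,0],"rot":[0,0,-0.09]},{"grip":0,"linear":[5.4,1.34,0],"rot":[0,0,-0.09]},{"grip":0,"linear":[5.4,1.34,0],"rot":[0,0,-0.09]}]'; python3 c.py
```

```text
time_s: 9.55
eef_pos: [569.3, -78.1, 31.4]
ee_rot: [0.002, 0.159, 0.987, 0.0]
force: [4.6, 2.2, -1.0]
grip_width: 0.001
t 9.55 p [569.3 -78.1  31.4] yaw 161.7 j6 -91.3 F [ 4.6  2.2 -1. ] g 0.001 zax [ 0.004 -0.    -1.   ]
axis in tool [ 19.3 -59.5   3.3] rk 47.7
```

```bash
python3 -m creep '[{"grip":0,"linear":[5.4,1.42,0],"rot":[0,0,-0.09]},{"grip":0,"linear":[5.4,1.42,0],"rot":[0,0,-0.09]},{"grip":0,"linear":[5.4,1.42,0],"rot":[0,0,-0.09]},{"grip":0,"linear":[5.4,1.42,0],"rot":[0,0,-0.09]},{"grip":0,"linear":[5.4,1.42,0],"rot":[0,0,-0.09]},{"grip":0,"linear":[5.4,1.42,0],"rot":[0,0,-0.09]},{"grip":0,"linear":[5.4,1.42,0],"rot":[0,0,-0.09]},{"grip":0,"linear":[5.4,1.42,0],"rot":[0,0,-0.09]},{"grip":0,"linear":[5.4,1.42,0],"rot":[0,0,-0.09]},{"grip":0,"linear":[5.4,1.42,0],"rot":[0,0,-0.09]}]'; python3 c.py
```

```text
time_s: 10.38
eef_pos: [515.3, -68.4, 31.3]
ee_rot: [0.001, -0.286, 0.958, 0.0]
force: [2.4, 3.9, 1.0]
grip_width: 0.001
t 10.38 p [515.3 -68.4  31.3] yaw -146.7 j6 -143.9 F [2.4 3.9 1. ] g 0.001 zax [ 0.002  0.001 -1.   ]
axis in tool [ 18.8 -59.6   3.3] rk 47.7
```

```bash
python3 -m creep '[{"grip":0,"linear":[-3,0,0],"rot":[0,0,0]},{"grip":0,"linear":[-1,10,0],"rot":[0,0,0]},{"grip":0,"linear":[0,11,0],"rot":[0,0,0]},{"grip":0,"linear":[0,0,0],"rot":[0,0,0]}]'; python3 c.py; python3 -c "
from h import *
save('top','t3',(230,110,370,250),4)"
```

```text
time_s: 10.72
eef_pos: [505.5, -47.2, 30.6]
ee_rot: [-0.001, -0.284, 0.959, 0.001]
force: [-0.4, 0.5, -0.4]
grip_width: 0.001
t 10.72 p [505.5 -47.2  30.6] yaw -147.0 j6 -141.6 F [-0.4  0.5 -0.4] g 0.001 zax [-0.002  0.001 -1.   ]
axis in tool [ 21.8 -82.8   2.5] rk 71.1
```

View pics/t3.png

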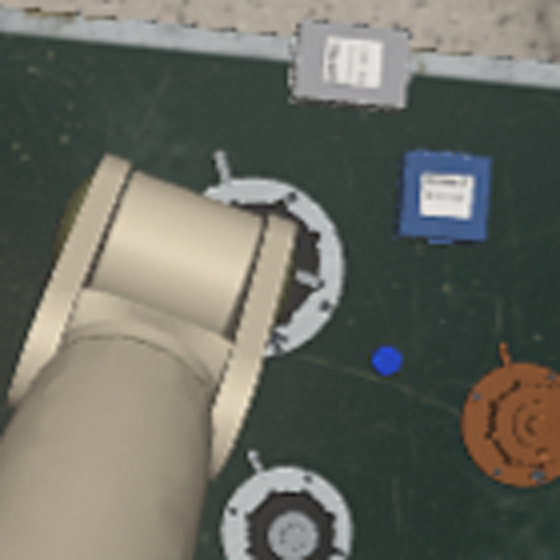

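The index bar shows at crop (307,276), on the right-hand side as expected.

Run:
```python
from h import *
C=np.array([532.3,-128.5])
p=cv2.imread("pics/t3_raw.png")
c=p[165:195,290:325]; cv2.imwrite("pics/t3c.png",cv2.resize(c,None,fx=16,fy=16,interpolation=cv2.INTER_CUBIC))
for u,v in [(306.4,178.7)]:
    X=ray("top",u,v,55); e=X[:2]-C; print(X,np.hypot(*e),np.degrees(np.arctan2(e[1],e[0])))
```

```text
[ 521.55743949 -164.37921956   55.        ] 37.45291714091524 -106.66817222391376
```

View pics/t3c.png

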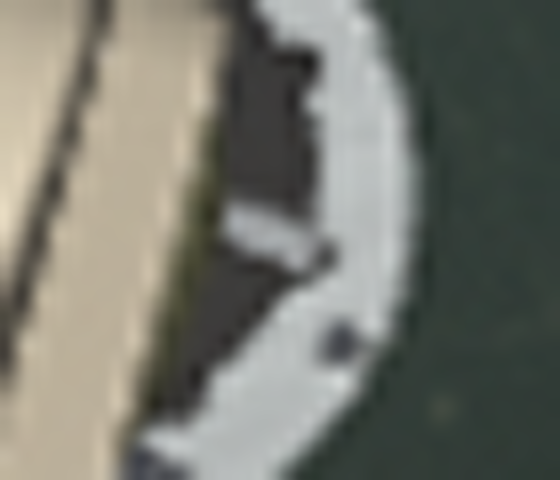

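The index is at about -107°, so it turned about 246° as predicted, and about 304° remains. I return clockwise outside the ribs (42 rows of 0.12 rad).

```bash
python3 -m creep '[{"grip":0,"linear":[-9.75,-3.2,0],"rot":[0,0,0.12]},{"grip":0,"linear":[-9.75,-3.2,0],"rot":[0,0,0.12]},{"grip":0,"linear":[-9.75,-3.2,0],"rot":[0,0,0.12]},{"grip":0,"linear":[-9.75,-3.2,0],"rot":[0,0,0.12]},{"grip":0,"linear":[-9.75,-3.2,0],"rot":[0,0,0.12]},{"grip":0,"linear":[-9.75,-3.2,0],"rot":[0,0,0.12]},{"grip":0,"linear":[-9.75,-3.2,0],"rot":[0,0,0.12]},{"grip":0,"linear":[-9.75,-3.2,0],"rot":[0,0,0.12]},{"grip":0,"linear":[-9.75,-3.2,0],"rot":[0,0,0.12]},{"grip":0,"linear":[-9.75,-3.2,0],"rot":[0,0,0.12]},{"grip":0,"linear":[-9.75,-3.2,0],"rot":[0,0,0.12]},{"grip":0,"linear":[-9.75,-3.2,0],"rot":[0,0,0.12]}]'; python3 c.py
```

```text
time_s: 11.77
eef_pos: [611.2, -93.4, 30.8]
ee_rot: [0.0, 0.422, 0.907, -0.0]
force: [0.4, -0.0, 0.7]
grip_width: -0.0
t 11.77 p [611.2 -93.4  30.8] yaw 130.1 j6 -59.7 F [ 0.4 -0.   0.7] g -0.0 zax [ 0. -0. -1.]
axis in tool [ 24.  -82.9   2.8] rk 71.6
```

```bash
python3 -m creep '[{"grip":0,"linear":[-9.75,-3.2,0],"rot":[0,0,0.12]},{"grip":0,"linear":[-9.75,-3.2,0],"rot":[0,0,0.12]},{"grip":0,"linear":[-9.75,-3.2,0],"rot":[0,0,0.12]},{"grip":0,"linear":[-9.75,-3.2,0],"rot":[0,0,0.12]},{"grip":0,"linear":[-9.75,-3.2,0],"rot":[0,0,0.12]},{"grip":0,"linear":[-9.75,-3.2,0],"rot":[0,0,0.12]},{"grip":0,"linear":[-9.75,-3.2,0],"rot":[0,0,0.12]},{"grip":0,"linear":[-9.75,-3.2,0],"rot":[0,0,0.12]},{"grip":0,"linear":[-9.75,-3.2,0],"rot":[0,0,0.12]},{"grip":0,"linear":[-9.75,-3.2,0],"rot":[0,0,0.12]},{"grip":0,"linear":[-9.75,-3.2,0],"rot":[0,0,0.12]},{"grip":0,"linear":[-9.75,-3.2,0],"rot":[0,0,0.12]}]'; python3 c.py
python3 -m creep '[{"grip":0,"linear":[-9.75,-3.2,0],"rot":[0,0,0.12]},{"grip":0,"linear":[-9.75,-3.2,0],"rot":[0,0,0.12]},{"grip":0,"linear":[-9.75,-3.2,0],"rot":[0,0,0.12]},{"grip":0,"linear":[-9.75,-3.2,0],"rot":[0,0,0.12]},{"grip":0,"linear":[-9.75,-3.2,0],"rot":[0,0,0.12]},{"grip":0,"linear":[-9.75,-3.2,0],"rot":[0,0,0.12]},{"grip":0,"linear":[-9.75,-3.2,0],"rot":[0,0,0.12]},{"grip":0,"linear":[-9.75,-3.2,0],"rot":[0,0,0.12]},{"grip":0,"linear":[-9.75,-3.2,0],"rot":[0,0,0.12]},{"grip":0,"linear":[-9.75,-3.2,0],"rot":[0,0,0.12]},{"grip":0,"linear":[-9.75,-3.2,0],"rot":[0,0,0.12]},{"grip":0,"linear":[-9.75,-3.2,0],"rot":[0,0,0.12]}]'; python3 c.py
```

```text
time_s: 12.77
eef_pos: [580.4, -202.5, 30.8]
ee_rot: [0.0, 0.915, 0.404, 0.0]
force: [0.3, -0.4, -0.1]
grip_width: 0.002
t 12.77 p [ 580.4 -202.5   30.8] yaw 47.6 j6 12.3 F [ 0.3 -0.4 -0.1] g 0.002 zax [ 0. -0. -1.]
axis in tool [ 22.2 -85.4   2.8] rk 73.7
time_s: 13.77
eef_pos: [468.5, -186.2, 30.9]
ee_rot: [0.0, 0.954, -0.3, 0.0]
force: [0.2, -0.7, -0.4]
grip_width: 0.001
t 13.77 p [ 468.5 -186.2   30.9] yaw -34.9 j6 89.9 F [ 0.2 -0.7 -0.4] g 0.001 zax [ 0. -0. -1.]
axis in tool [ 19.3 -83.8   2.9] rk 71.8
```

```bash
cat > tgt.py <<'E'
import sys
from h import *
from rig import sensors
Kang,rk=float(sys.argv[1]),float(sys.argv[2]); C=np.array([532.3,-128.5])
s=sensors.sense(); R=Rt(s); yaw=np.degrees(np.arctan2(R[1,0],R[0,0]))
psi=Kang+90+8.6; dy=(psi-yaw+180)%360-180
X=np.array([np.cos(np.radians(psi)),np.sin(np.radians(psi))]);Y=np.array([X[1],-X[0]])
e=np.array([np.cos(np.radians(Kang)),np.sin(np.radians(Kang))])
T=C+rk*e-11*X+12.5*Y
d=(R.T@np.append(T-s["eef_pos"][:2],0))
print("target",T.round(1),"tool delta before turn",d.round(1),"turn rz",-np.radians(dy).round(3))
E
python3 tgt.py -127.5 56; python3 tgt.py -127.5 47
```

```text
target [ 482.5 -178.6] tool delta before turn [  7.1 -14.3   0. ] turn rz -0.105
target [ 488.  -171.4] tool delta before turn [  7.5 -23.3   0. ] turn rz -0.105
```

```bash
python3 -m creep '[{"grip":0,"linear":[7.1,-6,0],"rot":[0,0,-0.105]},{"grip":0,"linear":[0.9,-8,0],"rot":[0,0,0]},{"grip":0,"linear":[0.6,-4,0],"rot":[0,0,0]},{"grip":0,"linear":[0.5,-3,0],"rot":[0,0,0]},{"grip":0,"linear":[0,0,0],"rot":[0,0,0]}]'; python3 c.py; python3 tgt.py -127.5 47
```

```text
time_s: 14.18
eef_pos: [487.3, -172.6, 30.8]
ee_rot: [-0.0, 0.969, -0.246, -0.0]
force: [-0.6, 0.2, 0.3]
grip_width: -0.003
t 14.18 p [ 487.3 -172.6   30.8] yaw -28.5 j6 86.0 F [-0.6  0.2  0.3] g -0.003 zax [-0.  0. -1.]
axis in tool [ 18.5 -60.2   2.8] rk 48.3
target [ 488.  -171.4] tool delta before turn [ 0.1 -1.4  0. ] turn rz 0.007
```

```bash
python3 -m creep '[{"grip":0,"linear":[0.1,-1.3,0],"rot":[0,0,0]},{"grip":0,"linear":[5.38,1.39,0],"rot":[0,0,-0.09]},{"grip":0,"linear":[5.38,1.39,0],"rot":[0,0,-0.09]},{"grip":0,"linear":[5.38,1.39,0],"rot":[0,0,-0.09]},{"grip":0,"linear":[5.38,1.39,0],"rot":[0,0,-0.09]},{"grip":0,"linear":[5.38,1.39,0],"rot":[0,0,-0.09]},{"grip":0,"linear":[5.38,1.39,0],"rot":[0,0,-0.09]},{"grip":0,"linear":[5.38,1.39,0],"rot":[0,0,-0.09]},{"grip":0,"linear":[5.38,1.39,0],"rot":[0,0,-0.09]},{"grip":0,"linear":[5.38,1.39,0],"rot":[0,0,-0.09]},{"grip":0,"linear":[5.38,1.39,0],"rot":[0,0,-0.09]},{"grip":0,"linear":[5.38,1.39,0],"rot":[0,0,-0.09]}]'; python3 c.py
```

```text
time_s: 15.18
eef_pos: [543.5, -189.8, 30.8]
ee_rot: [-0.0, 0.969, 0.246, -0.001]
force: [-2.8, -1.6, 2.0]
grip_width: -0.002
t 15.18 p [ 543.5 -189.8   30.8] yaw 28.4 j6 30.7 F [-2.8 -1.6  2. ] g -0.002 zax [-0.001 -0.    -1.   ]
axis in tool [ 19.4 -59.2   2.8] rk 47.5
```

```bash
python3 -m creep '[{"grip":0,"linear":[5.42,1.36,0],"rot":[0,0,-0.09]},{"grip":0,"linear":[5.42,1.36,0],"rot":[0,0,-0.09]},{"grip":0,"linear":[5.42,1.36,0],"rot":[0,0,-0.09]},{"grip":0,"linear":[5.42,1.36,0],"rot":[0,0,-0.09]},{"grip":0,"linear":[5.42,1.36,0],"rot":[0,0,-0.09]},{"grip":0,"linear":[5.42,1.36,0],"rot":[0,0,-0.09]},{"grip":0,"linear":[5.42,1.36,0],"rot":[0,0,-0.09]},{"grip":0,"linear":[5.42,1.36,0],"rot":[0,0,-0.09]},{"grip":0,"linear":[5.42,1.36,0],"rot":[0,0,-0.09]},{"grip":0,"linear":[5.42,1.36,0],"rot":[0,0,-0.09]},{"grip":0,"linear":[5.42,1.36,0],"rot":[0,0,-0.09]},{"grip":0,"linear":[5.42,1.36,0],"rot":[0,0,-0.09]}]'; python3 c.py
```

```text
time_s: 16.18
eef_pos: [591.8, -147.3, 31.2]
ee_rot: [0.002, 0.705, 0.709, 0.0]
force: [3.0, -3.8, -0.7]
grip_width: -0.006
t 16.18 p [ 591.8 -147.3   31.2] yaw 90.3 j6 -25.2 F [ 3.  -3.8 -0.7] g -0.006 zax [ 0.003 -0.002 -1.   ]
axis in tool [ 19.1 -59.4   3. ] rk 47.6
```

```bash
python3 -m creep '[{"grip":0,"linear":[5.4,1.38,0],"rot":[0,0,-0.09]},{"grip":0,"linear":[5.4,1.38,0],"rot":[0,0,-0.09]},{"grip":0,"linear":[5.4,1.38,0],"rot":[0,0,-0.09]},{"grip":0,"linear":[5.4,1.38,0],"rot":[0,0,-0.09]},{"grip":0,"linear":[5.4,1.38,0],"rot":[0,0,-0.09]},{"grip":0,"linear":[5.4,1.38,0],"rot":[0,0,-0.09]},{"grip":0,"linear":[5.4,1.38,0],"rot":[0,0,-0.09]},{"grip":0,"linear":[5.4,1.38,0],"rot":[0,0,-0.09]},{"grip":0,"linear":[5.4,1.38,0],"rot":[0,0,-0.09]},{"grip":0,"linear":[5.4,1.38,0],"rot":[0,0,-0.09]},{"grip":0,"linear":[5.4,1.38,0],"rot":[0,0,-0.09]},{"grip":0,"linear":[5.4,1.38,0],"rot":[0,0,-0.09]}]'; python3 c.py
```

```text
time_s: 17.18
eef_pos: [576.3, -84.5, 31.3]
ee_rot: [0.002, 0.24, 0.971, 0.0]
force: [4.7, 0.3, -0.3]
grip_width: 0.002
t 17.18 p [576.3 -84.5  31.3] yaw 152.2 j6 -82.1 F [ 4.7  0.3 -0.3] g 0.002 zax [ 0.003 -0.001 -1.   ]
axis in tool [ 18.4 -59.4   3.2] rk 47.5
```

```bash
python3 -m creep '[{"grip":0,"linear":[5.4,1.4,0],"rot":[0,0,-0.09]},{"grip":0,"linear":[5.4,1.4,0],"rot":[0,0,-0.09]},{"grip":0,"linear":[5.4,1.4,0],"rot":[0,0,-0.09]},{"grip":0,"linear":[5.4,1.4,0],"rot":[0,0,-0.09]},{"grip":0,"linear":[5.4,1.4,0],"rot":[0,0,-0.09]},{"grip":0,"linear":[5.4,1.4,0],"rot":[0,0,-0.09]},{"grip":0,"linear":[5.4,1.4,0],"rot":[0,0,-0.09]},{"grip":0,"linear":[5.4,1.4,0],"rot":[0,0,-0.09]},{"grip":0,"linear":[5.4,1.4,0],"rot":[0,0,-0.09]},{"grip":0,"linear":[5.4,1.4,0],"rot":[0,0,-0.09]}]'; python3 c.py;  python3 -m creep '[{"grip":0,"linear":[-3,0,0],"rot":[0,0,0]},{"grip":0,"linear":[-1,10,0],"rot":[0,0,0]},{"grip":0,"linear":[0,11,0],"rot":[0,0,0]},{"grip":0,"linear":[0,0,0],"rot":[0,0,0]}]'; python3 c.py; python3 -c "
from h import *
save('top','t4',(230,110,370,250),4)"
```

```text
time_s: 18.02
eef_pos: [524.8, -66.4, 31.2]
ee_rot: [0.001, -0.206, 0.979, -0.0]
force: [4.2, 1.5, 1.6]
grip_width: 0.0
t 18.02 p [524.8 -66.4  31.2] yaw -156.2 j6 -133.7 F [4.2 1.5 1.6] g 0.0 zax [ 0.002  0.    -1.   ]
axis in tool [ 18.1 -59.8   3.2] rk 47.9
time_s: 18.35
eef_pos: [518.6, -43.7, 30.6]
ee_rot: [-0.001, -0.204, 0.979, 0.001]
force: [-0.0, -1.0, -0.3]
grip_width: 0.003
t 18.35 p [518.6 -43.7  30.6] yaw -156.5 j6 -131.3 F [-0.  -1.  -0.3] g 0.003 zax [-0.002  0.001 -1.   ]
axis in tool [ 21.3 -83.2   2.5] rk 71.5
```

View pics/t4.png

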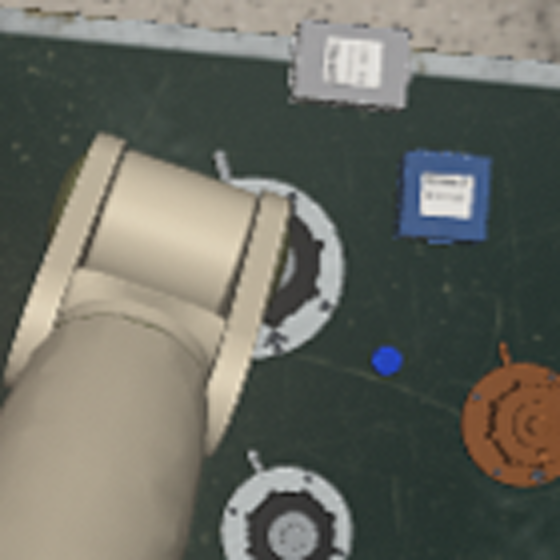

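The index is now under the wrist, as predicted (about 110°); the pointer shows at crop (277,340). Before the last stroke I refine the pointer angle from the first clear picture.

Run:
```python
from h import *
C=np.array([532.3,-128.5])
p=cv2.imread("pics/top0.png").astype(float); g=p.mean(2)
def ang(X): e=X[:2]-C; return np.hypot(*e).round(1),np.degrees(np.arctan2(e[1],e[0])).round(1)
# pointer: dark-weighted centroid on the flange ring near it (r 56..69)
def cen(z,r0,r1,a0,da,sgn,thr):
    S=[];W=[]
    for v in range(145,212):
        for u in range(260,326):
            X=ray("top",u,v,z); r,a=ang(X)
            if r0<r<r1 and abs((a-a0+180)%360-180)<da:
                w=max(0,sgn*(g[v,u]-thr)); S.append(w*np.array([u,v])); W.append(w)
    q=np.sum(S,0)/np.sum(W); return q, ang(ray("top",*q,z))
print("pointer",cen(15,54,70,-162,11,-1,170))
print("barb",cen(8,76,98,17,12,1,95))
print("index0",cen(55,30,48,8,14,1,90))
```

```text
Traceback (most recent call last):
  File "h.py", line 4, in ray
    c=imaging.camera_params(n); R=np.array(c["R"]);t=np.array(c["t"]);K=np.array(c["intrinsics"])
ValueError: time passes only in moves, steps and waits
```

```bash
sed -i 's/^def ray/import functools\n@functools.lru_cache\ndef cp(n): return imaging.camera_params(n)\ndef ray/; s/c=imaging.camera_params(n);/c=cp(n);/' h.py
cat > ang.py <<'E'
from h import *
C=np.array([532.3,-128.5])
def ang(X): e=X[:2]-C; return np.hypot(*e).round(1),np.degrees(np.arctan2(e[1],e[0])).round(1)
def cen(g,z,r0,r1,a0,da,sgn,thr):
    S=[];W=[]
    for v in range(140,212):
        for u in range(255,330):
            r,a=ang(ray("top",u,v,z))
            if r0<r<r1 and abs((a-a0+180)%360-180)<da:
                w=max(0,sgn*(g[v,u]-thr)); S.append(w*np.array([u,v])); W.append(w)
    q=np.sum(S,0)/np.sum(W); return q, ang(ray("top",*q,z))
E
python3 - <<'E'
from ang import *
g=cv2.imread("pics/top0.png").astype(float).mean(2)
print("pointer",cen(g,15,54,70,-162,11,-1,170))
print("barb",cen(g,8,76,98,17,12,1,95))
print("index0",cen(g,55,30,48,8,14,1,90))
E
```

```text
pointer (array([298.48418631, 194.76279471]), (np.float64(61.1), np.float64(-162.5)))
barb (array([285.00299202, 150.53856383]), (np.float64(86.2), np.float64(18.3)))
index0 (array([292.92145455, 162.23369697]), (np.float64(38.8), np.float64(9.4)))
```

Run:
```python
from ang import *
g=cv2.imread("pics/t3_raw.png").astype(float).mean(2)
for thr in (90,110): print("index t3",cen(g,55,32,46,-108,11,1,thr))
```

```text
index t3 (array([306.71972016, 179.30083078]), (np.float64(39.0), np.float64(-108.8)))
index t3 (array([306.66826923, 179.36332418]), (np.float64(38.9), np.float64(-109.1)))
```

The end of stroke 2 left the index at about 107°, and the pointer is at about 198°. So one 90° stroke ending at the same tool pose as stroke 2 will line it up. I return 105°.

```bash
python3 -m creep '[{"grip":0,"linear":[-9.4,-3,0],"rot":[0,0,0.115]},{"grip":0,"linear":[-9.4,-3,0],"rot":[0,0,0.115]},{"grip":0,"linear":[-9.4,-3,0],"rot":[0,0,0.115]},{"grip":0,"linear":[-9.4,-3,0],"rot":[0,0,0.115]},{"grip":0,"linear":[-9.4,-3,0],"rot":[0,0,0.115]},{"grip":0,"linear":[-9.4,-3,0],"rot":[0,0,0.115]},{"grip":0,"linear":[-9.4,-3,0],"rot":[0,0,0.115]},{"grip":0,"linear":[-9.4,-3,0],"rot":[0,0,0.115]},{"grip":0,"linear":[-9.4,-3,0],"rot":[0,0,0.115]},{"grip":0,"linear":[-9.4,-3,0],"rot":[0,0,0.115]},{"grip":0,"linear":[-9.4,-3,0],"rot":[0,0,0.115]},{"grip":0,"linear":[-9.4,-3,0],"rot":[0,0,0.115]}]';python3 -m creep '[{"grip":0,"linear":[-9.4,-3,0],"rot":[0,0,0.115]},{"grip":0,"linear":[-9.4,-3,0],"rot":[0,0,0.115]},{"grip":0,"linear":[-9.4,-3,0],"rot":[0,0,0.115]},{"grip":0,"linear":[-9.4,-3,0],"rot":[0,0,0.115]},{"grip":0,"linear":[0,0,0],"rot":[0,0,0]}]';python3 c.py; python3 tgt.py -1 56; python3 tgt.py -1 48.3
python3 - <<'E'
from h import *
save('top','t5',(230,110,370,250),4)
E
```

```text
time_s: 19.4
eef_pos: [614.3, -101.3, 30.7]
ee_rot: [-0.0, 0.469, 0.883, -0.0]
force: [-1.0, -1.0, -0.1]
grip_width: -0.002
time_s: 19.82
eef_pos: [618.7, -141.4, 30.8]
ee_rot: [0.0, 0.658, 0.753, -0.0]
force: [-0.4, 0.2, -0.4]
grip_width: -0.003
t 19.82 p [ 618.7 -141.4   30.8] yaw 97.8 j6 -31.2 F [-0.4  0.2 -0.4] g -0.003 zax [ 0. -0. -1.]
axis in tool [ 24.5 -83.8   2.7] rk 72.6
target [ 602.1 -138.7] tool delta before turn [  4.9 -16.   -0. ] turn rz 0.003
target [ 594.4 -138.6] tool delta before turn [  6.1 -23.6  -0. ] turn rz 0.003
```

View pics/t5.png

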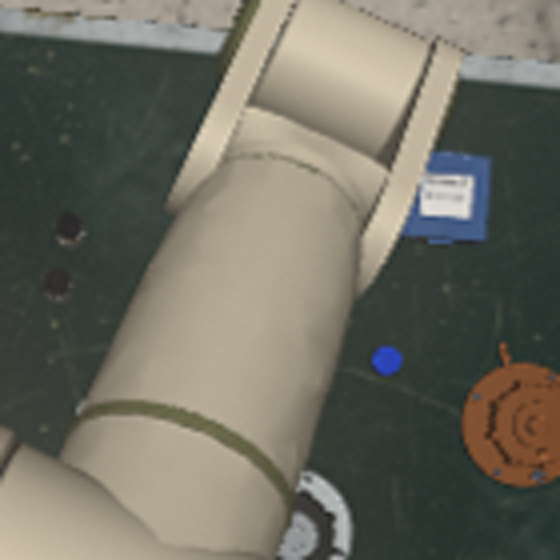

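The forearm hides the holder from the top camera here, while the vials, cap and case stand where they were. Going in again:

```bash
python3 -m creep '[{"grip":0,"linear":[3,-8,0],"rot":[0,0,0]},{"grip":0,"linear":[1.8,-8,0],"rot":[0,0,0]},{"grip":0,"linear":[0.7,-4,0],"rot":[0,0,0]},{"grip":0,"linear":[0.5,-3,0],"rot":[0,0,0]},{"grip":0,"linear":[0,0,0],"rot":[0,0,0]}]'; python3 c.py; python3 tgt.py -1 47
```

```text
time_s: 20.28
eef_pos: [594.8, -136.9, 31.0]
ee_rot: [-0.0, 0.655, 0.756, -0.0]
force: [0.6, -0.6, -1.3]
grip_width: -0.005
t 20.28 p [ 594.8 -136.9   31. ] yaw 98.2 j6 -32.2 F [ 0.6 -0.6 -1.3] g -0.005 zax [-0.  0. -1.]
axis in tool [ 17.2 -60.7   3. ] rk 48.6
target [ 593.1 -138.6] tool delta before turn [-1.4 -1.9  0. ] turn rz 0.011
```

```bash
python3 -m creep '[{"grip":0,"linear":[-0.5,-1.5,0],"rot":[0,0,0]},{"grip":0,"linear":[5.38,1.36,0],"rot":[0,0,-0.09]},{"grip":0,"linear":[5.38,1.36,0],"rot":[0,0,-0.09]},{"grip":0,"linear":[5.38,1.36,0],"rot":[0,0,-0.09]},{"grip":0,"linear":[5.38,1.36,0],"rot":[0,0,-0.09]},{"grip":0,"linear":[5.38,1.36,0],"rot":[0,0,-0.09]},{"grip":0,"linear":[5.38,1.36,0],"rot":[0,0,-0.09]},{"grip":0,"linear":[5.38,1.36,0],"rot":[0,0,-0.09]},{"grip":0,"linear":[5.38,1.36,0],"rot":[0,0,-0.09]},{"grip":0,"linear":[5.38,1.36,0],"rot":[0,0,-0.09]},{"grip":0,"linear":[5.38,1.36,0],"rot":[0,0,-0.09]},{"grip":0,"linear":[5.38,1.36,0],"rot":[0,0,-0.09]}]'; python3 c.py
```

```text
time_s: 21.28
eef_pos: [575.0, -82.6, 31.2]
ee_rot: [0.002, 0.215, 0.977, 0.0]
force: [5.1, 1.1, -1.6]
grip_width: -0.004
t 21.28 p [575.  -82.6  31.2] yaw 155.2 j6 -84.9 F [ 5.1  1.1 -1.6] g -0.004 zax [ 0.003 -0.    -1.   ]
axis in tool [ 19.5 -59.6   3. ] rk 47.9
```

```bash
python3 -m creep '[{"grip":0,"linear":[5.4,1.4,0],"rot":[0,0,-0.09]},{"grip":0,"linear":[5.4,1.4,0],"rot":[0,0,-0.09]},{"grip":0,"linear":[5.4,1.4,0],"rot":[0,0,-0.09]},{"grip":0,"linear":[5.4,1.4,0],"rot":[0,0,-0.09]},{"grip":0,"linear":[5.4,1.4,0],"rot":[0,0,-0.09]},{"grip":0,"linear":[5.4,1.4,0],"rot":[0,0,-0.09]},{"grip":0,"linear":[5.4,1.4,0],"rot":[0,0,-0.09]},{"grip":0,"linear":[5.4,1.4,0],"rot":[0,0,-0.09]},{"grip":0,"linear":[3.6,1,0],"rot":[0,0,-0.06]},{"grip":0,"linear":[0,0,0],"rot":[0,0,0]}]'; python3 c.py
```

```text
time_s: 22.12
eef_pos: [529.6, -66.3, 31.1]
ee_rot: [0.0, -0.171, 0.985, 0.0]
force: [-0.0, 1.0, -0.4]
grip_width: -0.001
t 22.12 p [529.6 -66.3  31.1] yaw -160.3 j6 -129.5 F [-0.   1.  -0.4] g -0.001 zax [ 0.001  0.    -1.   ]
axis in tool [ 18.4 -59.4   3.1] rk 47.5
```

```bash
python3 -m creep '[{"grip":0,"linear":[2.1,0.55,0],"rot":[0,0,-0.035]},{"grip":0,"linear":[2.1,0.55,0],"rot":[0,0,-0.035]},{"grip":0,"linear":[0,0,0],"rot":[0,0,0]}]'; python3 c.py; python3 -m creep '[{"grip":0,"linear":[-3,0,0],"rot":[0,0,0]},{"grip":0,"linear":[-1,10,0],"rot":[0,0,0]},{"grip":0,"linear":[0,11,0],"rot":[0,0,0]},{"grip":0,"linear":[0,0,-30],"rot":[0,0,0]},{"grip":0,"linear":[0,0,-40],"rot":[0,0,0]},{"grip":0,"linear":[0,0,-20],"rot":[0,0,0]},{"grip":0,"linear":[0,0,0],"rot":[0,0,0]}]'; python3 c.py
python3 - <<'E'
from h import *
save('top','t6',(230,110,370,250),4)
E
```

```text
time_s: 22.37
eef_pos: [525.5, -66.8, 31.1]
ee_rot: [0.0, -0.204, 0.979, 0.0]
force: [1.4, 3.9, 1.5]
grip_width: -0.001
t 22.37 p [525.5 -66.8  31.1] yaw -156.5 j6 -133.5 F [1.4 3.9 1.5] g -0.001 zax [ 0.001  0.    -1.   ]
axis in tool [ 18.4 -59.2   3. ] rk 47.3
time_s: 22.95
eef_pos: [522.1, -45.9, 125.2]
ee_rot: [0.003, -0.204, 0.979, -0.002]
force: [0.5, 0.1, 0.3]
grip_width: -0.002
t 22.95 p [522.1 -45.9 125.2] yaw -156.4 j6 -131.4 F [0.5 0.1 0.3] g -0.002 zax [ 0.007 -0.002 -1.   ]
axis in tool [ 24.2 -79.3  97.5] rk 68.1
```

View pics/t6.png

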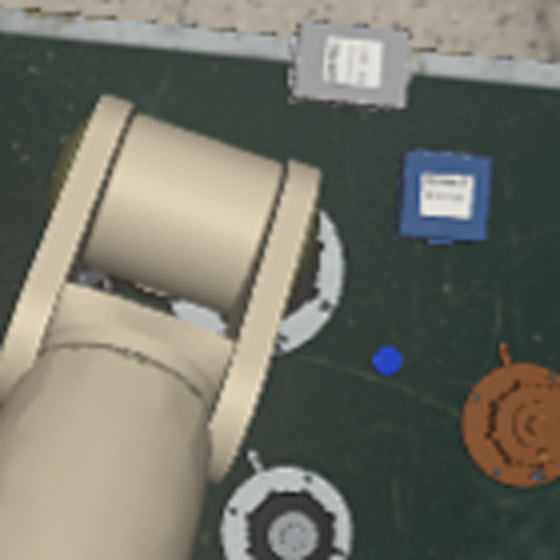

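```bash
python3 -m creep '[{"grip":0,"linear":[-14,36,-10],"rot":[0,0,0]},{"grip":0,"linear":[-14,36,-10],"rot":[0,0,0]},{"grip":0,"linear":[-14,36,-10],"rot":[0,0,0]},{"grip":0,"linear":[-14,36,-10],"rot":[0,0,0]},{"grip":0,"linear":[0,0,0],"rot":[0,0,0]}]'
python3 - <<'E'
from h import *
rep()
save('top','t6b',(230,110,370,250),4)
E
```

```text
time_s: 23.42
eef_pos: [513.1, 113.9, 161.2]
ee_rot: [0.0, -0.207, 0.978, 0.001]
force: [0.7, -0.0, 0.6]
grip_width: -0.003
t 23.42 p [513.1 113.9 161.2] yaw -156.1 j6 -114.2 F [ 0.7 -0.   0.6] g -0.003 zax [ 0.     0.001 -1.   ]
```

View pics/t6b.png

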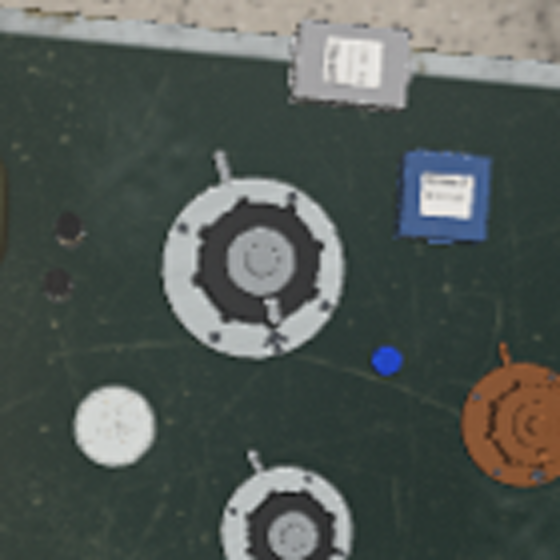

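The holder is clear now. The index bar at crop (274,310) points at the arrow at (277,340), and the vials, dish, cap and case are in their old places. Measuring both angles:

Run:
```python
from ang import *
p=cv2.imread("pics/t6b_raw.png"); g=p.astype(float).mean(2)
for thr in (90,110): print("index",cen(g,55,30,46,-162,13,1,thr))
for thr in (150,170): print("pointer",cen(g,15,55,70,-162,10,-1,thr))
print("barb",cen(g,8,76,98,17,12,1,95))
q=p[148:208,263:323]; cv2.imwrite("pics/t6c.png",cv2.resize(q,None,fx=10,fy=10,interpolation=cv2.INTER_CUBIC))
a=cv2.imread("pics/top0.png").astype(int); d=abs(a-p).max(2)[140:250,235:360]
print("diff>40 px count outside holder", sum((d[y,x]>40) and (np.hypot(x+235-294,y+140-176)>32) for y in range(110) for x in range(125)))
```

```text
index (array([297.7188216 , 186.85466448]), (np.float64(37.8), np.float64(-164.6)))
index (array([297.63853124, 186.83786361]), (np.float64(37.7), np.float64(-164.9)))
pointer (array([298.53239017, 194.78704393]), (np.float64(61.2), np.float64(-162.4)))
pointer (array([298.51182687, 194.8361852 ]), (np.float64(61.4), np.float64(-162.5)))
barb (array([284.99366286, 150.56611745]), (np.float64(86.1), np.float64(18.3)))
diff>40 px count outside holder 0
```

View pics/t6c.png

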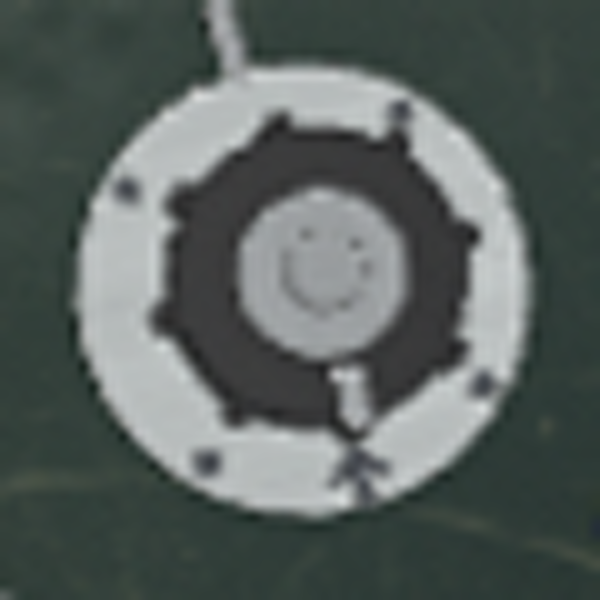

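The index is at -164.7° and the pointer at -162.4° (opposite the barb: -161.7°), so the bar is about 2° short. A small nudge will centre it, so I go back into the same flute and push slowly to about 2° past the last tool angle.

```bash
python3 tgt.py 98 70
```

```text
target [529.5 -44.1] tool delta before turn [  47.8 -148.7   -0. ] turn rz 0.126
```

```bash
python3 -m creep '[{"grip":0,"linear":[12,-37.2,10],"rot":[0,0,0]},{"grip":0,"linear":[12,-37.2,10],"rot":[0,0,0]},{"grip":0,"linear":[12,-37.2,10],"rot":[0,0,0]},{"grip":0,"linear":[11.8,-37.1,10],"rot":[0,0,0]},{"grip":0,"linear":[0,0,20],"rot":[0,0,0.063]},{"grip":0,"linear":[0,0,0],"rot":[0,0,0.063]},{"grip":0,"linear":[0,0,0],"rot":[0,0,0]}]'; python3 c.py; python3 tgt.py 98 70
```

```text
time_s: 24.05
eef_pos: [528.3, -48.2, 98.5]
ee_rot: [-0.002, -0.14, 0.99, 0.001]
force: [-0.1, -0.4, -0.1]
grip_width: -0.005
t 24.05 p [528.3 -48.2  98.5] yaw -163.9 j6 -123.9 F [-0.1 -0.4 -0.1] g -0.005 zax [-0.005  0.001 -1.   ]
axis in tool [ 18.1 -78.4  70.4] rk 66.3
target [529.5 -44.1] tool delta before turn [-2.3  3.7 -0. ] turn rz -0.009
```

```bash
python3 -m creep '[{"grip":0,"linear":[-2.3,3.7,0],"rot":[0,0,0]},{"grip":0,"linear":[0,0,30],"rot":[0,0,0]},{"grip":0,"linear":[0,0,25],"rot":[0,0,0]},{"grip":0,"linear":[0,0,12],"rot":[0,0,0]},{"grip":0,"linear":[0,0,0],"rot":[0,0,0]}]'; python3 c.py; python3 tgt.py 98 55; python3 tgt.py 98 48
```

```text
time_s: 24.47
eef_pos: [529.5, -42.2, 31.5]
ee_rot: [-0.002, -0.143, 0.99, 0.001]
force: [0.4, 0.3, -1.6]
grip_width: -0.002
t 24.47 p [529.5 -42.2  31.5] yaw -163.5 j6 -123.7 F [ 0.4  0.3 -1.6] g -0.002 zax [-0.004  0.001 -1.   ]
axis in tool [ 21.8 -83.6   3.4] rk 71.9
target [531.6 -58.9] tool delta before turn [  2.8 -16.6  -0. ] turn rz -0.002
target [532.6 -65.8] tool delta before turn [  3.8 -23.5  -0. ] turn rz -0.002
```

```bash
python3 -m creep '[{"grip":0,"linear":[1.4,-8.3,0],"rot":[0,0,0]},{"grip":0,"linear":[1.4,-8.3,0],"rot":[0,0,0]},{"grip":0,"linear":[0.5,-4,0],"rot":[0,0,0]},{"grip":0,"linear":[0.5,-3,0],"rot":[0,0,0]},{"grip":0,"linear":[0,0,0],"rot":[0,0,0]}]'; python3 c.py; python3 tgt.py 98 47.4;  python3 tgt.py 106.5 47.4
```

```text
time_s: 24.88
eef_pos: [534.6, -67.0, 34.9]
ee_rot: [0.001, -0.142, 0.99, 0.0]
force: [0.9, 3.6, 2.5]
grip_width: 0.0
t 24.88 p [534.6 -67.   34.9] yaw -163.7 j6 -126.0 F [0.9 3.6 2.5] g 0.0 zax [ 0.002  0.001 -1.   ]
axis in tool [ 19.5 -58.4   6.8] rk 46.7
target [532.7 -66.4] tool delta before turn [ 1.7  1.1 -0. ] turn rz -0.006
target [523.5 -67.1] tool delta before turn [10.7  3.1 -0. ] turn rz -0.154
```

```bash
python3 -m creep '[{"grip":0,"linear":[0,0.8,0],"rot":[0,0,0]},{"grip":0,"linear":[0,0,0],"rot":[0,0,0]},{"grip":0,"linear":[0,0,0],"rot":[0,0,0]}]'; python3 c.py; python3 tgt.py 98 47.4;  python3 tgt.py 106.5 47.4
```

```text
time_s: 25.13
eef_pos: [533.8, -66.2, 34.1]
ee_rot: [0.0, -0.142, 0.99, -0.0]
force: [-0.1, 0.8, -0.3]
grip_width: 0.003
t 25.13 p [533.8 -66.2  34.1] yaw -163.7 j6 -125.9 F [-0.1  0.8 -0.3] g 0.003 zax [ 0. -0. -1.]
axis in tool [ 19.  -59.3   6.1] rk 47.5
target [532.7 -66.4] tool delta before turn [ 1.2  0.1 -0. ] turn rz -0.004
target [523.5 -67.1] tool delta before turn [10.1  2.1 -0. ] turn rz -0.153
```

```bash
python3 -m creep '[{"grip":0,"linear":[2.03,0.6,0],"rot":[0,0,-0.034]},{"grip":0,"linear":[2.03,0.6,0],"rot":[0,0,-0.034]},{"grip":0,"linear":[2.03,0.6,0],"rot":[0,0,-0.034]},{"grip":0,"linear":[2.03,0.6,0],"rot":[0,0,-0.034]},{"grip":0,"linear":[0,0,0],"rot":[0,0,0]}]'; python3 c.py;  python3 tgt.py 106.5 47.4
```

```text
time_s: 25.55
eef_pos: [525.2, -66.6, 34.0]
ee_rot: [0.0, -0.21, 0.978, -0.0]
force: [0.7, -0.0, -0.3]
grip_width: -0.001
t 25.55 p [525.2 -66.6  34. ] yaw -155.8 j6 -134.1 F [ 0.7 -0.  -0.3] g -0.001 zax [ 0. -0. -1.]
axis in tool [ 18.9 -59.4   6. ] rk 47.5
target [523.5 -67.1] tool delta before turn [ 1.8  0.3 -0. ] turn rz -0.016
```

```bash
python3 -m creep '[{"grip":0,"linear":[1.0,0.3,0],"rot":[0,0,-0.017]},{"grip":0,"linear":[1.0,0.3,0],"rot":[0,0,-0.017]},{"grip":0,"linear":[0,0,0],"rot":[0,0,0]}]'; python3 c.py
```

```text
time_s: 25.8
eef_pos: [523.5, -66.8, 34.0]
ee_rot: [0.0, -0.226, 0.974, -0.0]
force: [1.7, 1.9, -1.1]
grip_width: 0.002
t 25.8 p [523.5 -66.8  34. ] yaw -153.9 j6 -136.1 F [ 1.7  1.9 -1.1] g 0.002 zax [ 0.001 -0.    -1.   ]
axis in tool [ 19.2 -59.2   6. ] rk 47.5
```

Now I'm pushing lightly with the tool about 2° on. Next I withdraw, move clear and look.

```bash
python3 -m creep '[{"grip":0,"linear":[-3,0,0],"rot":[0,0,0]},{"grip":0,"linear":[-1,10,0],"rot":[0,0,0]},{"grip":0,"linear":[0,11,0],"rot":[0,0,0]},{"grip":0,"linear":[0,0,-35],"rot":[0,0,0]},{"grip":0,"linear":[0,0,-40],"rot":[0,0,0]},{"grip":0,"linear":[-14,36,-10],"rot":[0,0,0]},{"grip":0,"linear":[-14,36,-10],"rot":[0,0,0]},{"grip":0,"linear":[-14,36,-10],"rot":[0,0,0]},{"grip":0,"linear":[-14,36,-10],"rot":[0,0,0]},{"grip":0,"linear":[0,0,0],"rot":[0,0,0]},{"grip":0,"linear":[0,0,0],"rot":[0,0,0]}]'
python3 - <<'E'
from ang import *
rep()
save('top','t7',(230,110,370,250),4)
p=cv2.imread("pics/t7_raw.png"); g=p.astype(float).mean(2)
for thr in (90,110): print("index",cen(g,55,30,46,-162,13,1,thr))
print("pointer",cen(g,15,55,70,-162,10,-1,160))
q=p[148:208,263:323]; cv2.imwrite("pics/t7c.png",cv2.resize(q,None,fx=10,fy=10,interpolation=cv2.INTER_CUBIC))
a=cv2.imread("pics/top0.png").astype(int); d=abs(a-p).max(2)[140:250,235:360]
print("diff>40 px outside holder", sum((d[y,x]>40) and (np.hypot(x+235-294,y+140-176)>32) for y in range(110) for x in range(125)))
dep=np.load("pics/t7.npy"); d0=np.load("pics/top0.npy"); print("plunger depth now/start",dep[174,295],d0[174,295])
E
```

```text
time_s: 26.72
eef_pos: [503.7, 110.1, 149.2]
ee_rot: [0.0, -0.228, 0.974, -0.0]
force: [0.5, -0.2, -0.6]
grip_width: 0.001
t 26.72 p [503.7 110.1 149.2] yaw -153.7 j6 -117.0 F [ 0.5 -0.2 -0.6] g 0.001 zax [ 0. -0. -1.]
index (array([298.15433962, 186.91358491]), (np.float64(38.3), np.float64(-162.7)))
index (array([298.10078829, 186.92117117]), (np.float64(38.3), np.float64(-163.0)))
pointer (array([298.51497555, 194.81662592]), (np.float64(61.3), np.float64(-162.5)))
diff>40 px outside holder 0
plunger depth now/start 1043.5284 1045.8932
```

View pics/t7c.png

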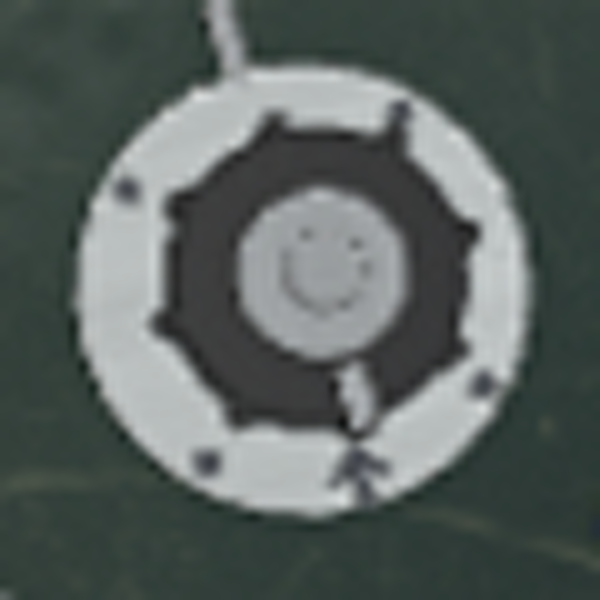

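View pics/t7.png

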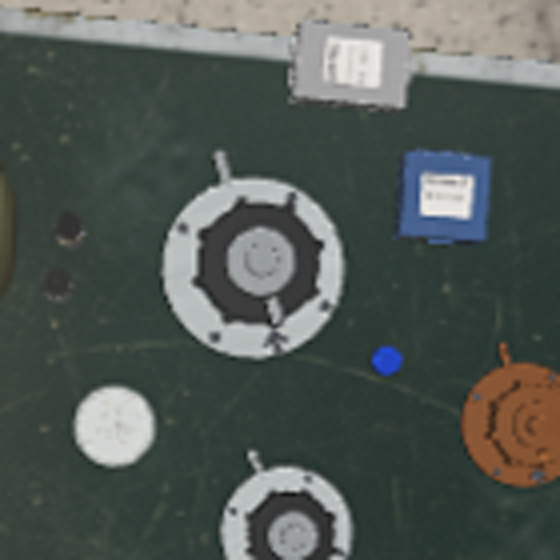

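The index bar ends at about (357,430), right at the arrow tip at (357,450): index -162.8° against pointer -162.5°. Nothing round the holder has moved, and the plunger is up again. I hand in.

```bash
python3 -c "
from rig import ctrl
print(ctrl.finish_job())"
```

```text
the job is handed in; nothing more can be done
None
```

I pressed the vent plunger first, then turned the collar until its index bar reached the pointer for the second time. The job was handed in after about 27 s, with the arm clear of everything.

- **Vent plunger:** with the fingers shut, I pushed it down to its stop, at 62.8 mm above the table and 15 N. It sprang back up afterwards.
- **Collar:** I pushed the rim anticlockwise in three strokes of about 245°, 216° and 88°, plus a 2° nudge. That is about 550° in all, with roughly 3–6 N read at the tool in the checks between moves.
- **Final alignment:** the last picture put the index at -162.8° and the pointer at -162.5°. I trust that to about 1–2°. Before the nudge it showed about 2° short, which is why I made it.
- **Things round the holder:** comparing the first and last top views of the area round the holder showed no change outside it. In that view the vials, dish, cap and case were where they started.

One check disagreed: my first reading of the index angle from enlarged crops was about 2° off because of a half-pixel error. I replaced it with centroid measurements before the last stroke.

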